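# Tuck in the flap of the water-test case

## Robot

A 6-joint arm with a two-finger parallel gripper is mounted at the origin on the work surface. World frame = base frame: x ahead of the robot, y to its left, z up, the work surface at z = 0. Lengths are in mm, angles in rad, forces in N, time in s.
With the tool pointing down it reaches from about 425 to 950 mm from the base axis. Payload 14.7 kg.
Tool frame: the origin (TCP) lies at the very end of the fingers, on their centre line; the grasp point (between the pads) lies 19 mm behind it; z points along the fingers, y is the direction in which the jaws open and shut (so a half turn about z gives the same grasp; the last joint's range is limited). The gripper opens to 85 mm and grips with 20 to 120 N. Pads are 22 mm wide; open, the fingers measure 114 mm over their backs; the gripper's body (76 mm by 85 mm) begins 54 mm behind the grasp point. The pads swing forward as they close: fully open they stand 13 mm farther back than shut.
Start: joints at [-1.388, 0.48, 1.596, -0, 1.065, -0.047], TCP at [148.076, -632.903, 231.297] pointing down, gripper open.
Joint ranges: [-2.75, 2.75], [-0.82, 2.05], [0.23, 2.67], [-1.56, 4.7], [0.09, 2.69], [-2.92, 2.92]. Speed limits (rad/s): [1.89, 1.89, 2.39, 3.01, 3.01, 3.01].

## Interface

Orientations are given as a 3x3 rotation matrix whose columns are the frame's x, y, z axes.
In Python, from station import robot gives the robot as it stands. Calls block until the motion is done:
- robot.movep(position, orientation): joint-space move of the TCP to a pose.
- robot.servo_line(position, rotation=None, speed=150): straight line of the TCP; rotation=None keeps the orientation; speed is the mean speed in mm/s.
- robot.move_j(angles): joint-space move.
- robot.gripper_to(opening): opening from 0.0 (shut) to 1.0 (fully open); the grip force is fixed at half the most; returns when the fingers have stopped.
- robot.pause(seconds).
- robot.inverse_kinematics(position, orientation): joint angles nearest the present ones, or None.
- robot.observe(): the state.
- robot.read_camera(name): name is "scene" or "top"; returns the picture (420x560x3 uint8, red, green, blue); there is no depth.
- robot.camera_info(name): a dict with "fov_y" (degrees; the focal length in pixels is half the picture's height over the tangent of half this angle, whatever the lens; pixels are square), "cx", "cy" (the principal point, pixels), "world_from_camera" (4x4, takes a point from camera to world coordinates). Camera axes: x right, y up, looking along -z (the intrinsics and any distortion apply to the point x, -y, -z); pixel columns grow to the right and rows downward; lengths in mm; the calibration is good to about 2 mm. A picture is of the moment at which its call begins. camera_info takes no time and is no camera call.
A pose or a line that the arm cannot do raises robot.Unreachable and nothing moves.
- robot.sign_off(): hands the job in, once; it reports no verdict.
The state is a dict: "time_s": time; "q": joint angles; "qvel": joint speeds; "effort": joint torques, N m; "eef_pos": TCP position; "eef_rot": TCP orientation; "ft_force": force on the tool from outside, world axes, zero at the start; "moment": the same for the moment, N m; "grip_width": opening from 0.0 (shut) to 1.0 (fully open).
Only numpy, scipy, OpenCV 4.12 (cv2) and the standard library are available. Lean on these libraries where they do the work, as an engineer would, in place of code of your own. Each camera call takes 0.05 s, during which the arm holds its last target. There are 200 camera calls.

## Task

Close the white water-test case: with the closed fingertips fold its blue flap over the mouth, press it down gently and push it forward by its yellow rib until its front edge is tucked fully home beneath the black lip, so that the flap stays shut when you let go. Only touch and push: do not pinch or lift the case or its flap, leave the case standing where it is, and leave the tubs, cup, clip and rake undisturbed.

Things in the scene. Friction and masses are not known exactly. Their poses are not given: they have to be found in the camera images.
- kit: loose white plastic open-topped water-test case, 130 (x) x 150 (y) x 64 mm tall, 4 mm walls, about 0.85 kg: a gentle push leaves it, a hard one slides it. Origin: centre of its underside, z up. The flap is hinged near its -x wall (x = -55 mm, the side nearer the robot), lies between the 62 mm tall side walls with 6 mm to spare on each side, and folds towards +x; the black lip is fixed along the top of the +x wall
- fold (a joint): angle of the blue flap about its hinge (rad): 0 level over the mouth, 1.57 upright, more leans back towards the case's -x; limits -0.10 to 2.2, starts 1.45 to 2.05. A springy crease drives it towards 1.8: let go untucked it pops up to about 0.7; pressing it level takes about 2 N at the rib. It can be pressed below level to -0.10 (edge 9 mm lower), then a hard stop
- tuck (a joint): how far flap and hinge rod are slid along the case's +x towards the lip (m): 0 to 0.018, hard stops, starts 0 to 0.003; takes about 3 N and stays where left. At 0 the level flap's edge ends 6 mm short of the lip, at 0.018 it reaches 12 mm beneath it. If slid beyond 0.006 before the flap is down, the edge lands on top of the lip
- hinge (a point): centre of the flap's hinge axis, 56 mm above the case's underside; the axis runs along the case's y; moves along with joint tuck (case x = -55 mm + tuck)
- flap_edge (a point): middle of the flap's free edge, halfway through its thickness. The flap is a blue plate 130 mm wide (along the hinge) and 3 mm thick that reaches 92 mm from the hinge axis
- rib (a point): foot of the yellow rib, middle of its hinge-side face (the face to push), on the flap's outer surface (the upper one when shut), 57 mm from the hinge axis. The rib runs along the hinge direction, 70 mm long, 6 mm thick, 9 mm high. x axis points from hinge to edge, z out of the outer surface
- lip (a point): middle of the lower inner edge of the black lip, a 4 mm plate 142 mm long reaching 22 mm inwards from the case's +x wall; its underside is 60 mm above the case's underside, 2.5 mm over the top of a level flap; this edge is 98 mm from the hinge axis when tuck is 0
- tub_red: closed red plastic food tub standing on the turntable, 73 mm across, 70 mm tall, 0.12 kg; origin at the centre of its underside; a bystander
- tub_yellow: closed yellow plastic food tub standing on the turntable, 73 mm across, 70 mm tall, 0.12 kg; origin at the centre of its underside; a bystander
- tub_orange: closed orange plastic food tub standing on the turntable, 73 mm across, 70 mm tall, 0.12 kg; origin at the centre of its underside; a bystander
- cup: small glass cup standing upside down, 62 mm across at the rim below, 75 mm tall; origin at the centre of its underside; a bystander
- clip: aluminium bag clip lying flat, 70 x 18 x 20 mm; origin under its middle, jaws along x; a bystander
- rake: black plastic gravel rake lying flat beyond the case, 225 mm long along its x, head 74 mm wide at its +x end, 10 mm thick; origin about its middle, on the shelf; a bystander
Not all that is in view belongs to the job. Leave any purple look-alike of the kit alone.

How it is judged:
By the outcome, as a careful person would: the job done as asked, in the order asked, and still so for the second after the job is handed in, with the robot touching nothing.
It also fails if it takes over 38 s, if anything falls off the work surface, if the arm or the gripper's body presses on something with over 40 N, if the wrist force passes 120 N, or if a joint passes its speed limit or range.

## Working session

There is one attempt and no reset: what is moved stays moved. The work goes in short steps, each a Python script; the robot and the scene stay as the last script left them, time stands still between calls to the robot, and variables do not carry over. Pictures are saved under pics/ and viewed, on a budget of 10 in all, crops included, one or two more only if the job needs it, and the job is handed in when it is done.

```bash
ls; mkdir -p pics; python3 - <<'E'
from station import robot
import cv2
for n in("scene","top"):
    cv2.imwrite(f"pics/{n}0.png",robot.read_camera(n)[:,:,::-1]); print(n,robot.camera_info(n))
o=robot.observe();print(o)
E
```

```text
pics
scene {'fov_y': 48.95642904226141, 'cx': 278.2392690792485, 'cy': 221.20205249726376, 'world_from_camera': array([[-8.45281922e-01, -3.37287747e-01,  4.14409758e-01,
         1.11793639e+03],
       [ 5.34000411e-01, -5.60105937e-01,  6.33344219e-01,
         7.90090201e+02],
       [ 1.84941210e-02,  7.56649400e-01,  6.53559219e-01,
         9.52524603e+02],
       [ 0.00000000e+00,  0.00000000e+00,  0.00000000e+00,
         1.00000000e+00]])}
top {'fov_y': 53.399181134238134, 'cx': 279.94358726499166, 'cy': 210.08300655898873, 'world_from_camera': array([[-3.99399970e-03,  9.98389456e-01, -5.65910068e-02,
         4.95929245e+02],
       [-9.99966303e-01, -3.58160849e-03,  7.38677380e-03,
        -8.38600486e+01],
       [ 7.17219024e-03,  5.66186027e-02,  9.98370119e-01,
         1.08408925e+03],
       [ 0.00000000e+00,  0.00000000e+00,  0.00000000e+00,
         1.00000000e+00]])}
{'time_s': 0.1, 'q': array([-1.38759879e+00,  4.80764852e-01,  1.59681890e+00, -2.53467415e-05,
        1.06508453e+00, -4.66145804e-02]), 'qvel': array([-0.00096909, -0.00251622, -0.00195556, -0.00081178,  0.0005853 ,
       -0.00114944]), 'effort': array([ 4.69685995e-05, -9.52259302e+01, -4.31039608e+01, -1.56510105e-04,
        5.39452871e-03, -2.45856063e-05]), 'eef_pos': array([ 148.00237958, -632.54716934,  230.73633863]), 'eef_rot': array([[ 9.73706415e-01,  2.27806432e-01, -2.17755254e-04],
       [ 2.27806534e-01, -9.73705845e-01,  1.05359020e-03],
       [ 2.79850617e-05, -1.07549361e-03, -9.99999421e-01]]), 'ft_force': array([-0.18852866,  0.89598723,  0.49402476]), 'moment': array([-0.00540553, -0.02042818,  0.02084453]), 'grip_width': 1.0007914717147022}
```

View pics/scene0.png

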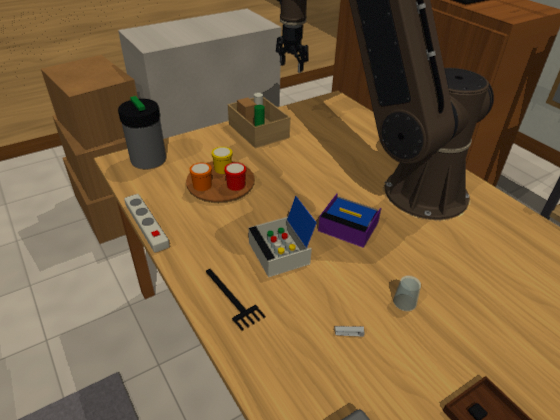

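View pics/top0.png

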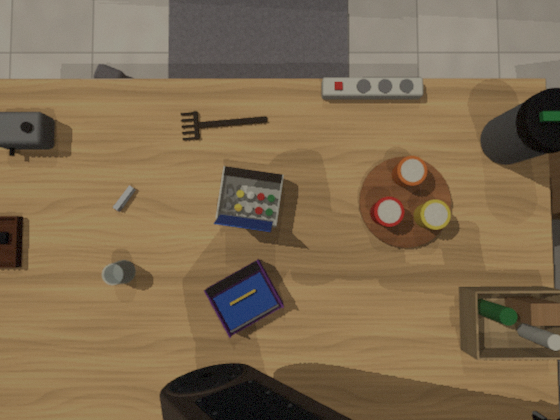

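```bash
python3 - <<'E'
import cv2,numpy as np
t=cv2.imread("pics/top0.png")[155:245,205:295]; s=cv2.imread("pics/scene0.png")[190:280,240:330]
f=lambda a:cv2.resize(a,(400*1,400),interpolation=cv2.INTER_CUBIC)
im=np.hstack([f(t),f(s)])
cv2.imwrite("pics/zoom.png",im)
E
```

```text
(no output)
```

View pics/zoom.png

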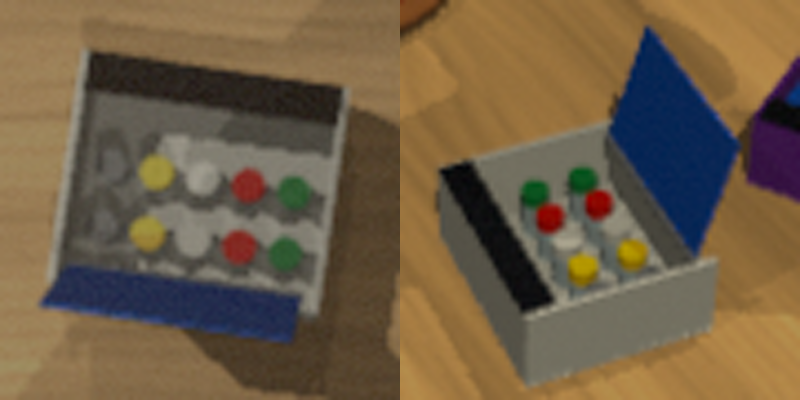

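```bash
cat > h.py <<'E'
import numpy as np,cv2
from station import robot
def ray(n,uv):
    c=robot.camera_info(n);f=210/np.tan(np.radians(c["fov_y"]/2));T=c["world_from_camera"]
    d=T[:3,:3]@np.array([(uv[0]-c["cx"])/f,-(uv[1]-c["cy"])/f,-1]);return T[:3,3],d/np.linalg.norm(d)
def plane(n,uv,z):
    o,d=ray(n,uv);return o+d*(z-o[2])/d[2]
def tri(u1,u2):
    (a,d),(b,e)=ray("top",u1),ray("scene",u2)
    s=np.linalg.lstsq(np.c_[d,-e],b-a,rcond=None)[0];p,q=a+s[0]*d,b+s[1]*e
    return (p+q)/2,np.linalg.norm(p-q)
def proj(n,p):
    c=robot.camera_info(n);f=210/np.tan(np.radians(c["fov_y"]/2));T=c["world_from_camera"]
    q=T[:3,:3].T@(np.asarray(p)-T[:3,3]);return np.array([c["cx"]-f*q[0]/q[2],c["cy"]+f*q[1]/q[2]])
def quad(im,kind,box):
    x0,y0,x1,y1=box;k=6
    a=cv2.resize(im[y0:y1,x0:x1],None,fx=k,fy=k,interpolation=cv2.INTER_CUBIC).astype(int)
    r,g,b=a[...,0],a[...,1],a[...,2]
    m=(b>r+30)&(b>g+15) if kind=="blue" else (a.max(2)<(60 if kind=="dark" else 0))
    m=cv2.morphologyEx(m.astype(np.uint8),cv2.MORPH_OPEN,np.ones((9,9)))
    cs=cv2.findContours(m,cv2.RETR_EXTERNAL,cv2.CHAIN_APPROX_NONE)[0];c=cv2.convexHull(max(cs,key=cv2.contourArea))
    p=cv2.approxPolyN(c,4,ensure_convex=True).reshape(-1,2)
    return (p+.5)/k-.5+[x0,y0]
E
python3 - <<'E'
from h import *
t=cv2.imread("pics/top0.png")[:,:,::-1];s=cv2.imread("pics/scene0.png")[:,:,::-1]
np.set_printoptions(precision=1,suppress=True)
bt=quad(t,"blue",(205,155,295,245));bs=quad(s,"blue",(270,190,318,255))
lt=quad(t,"dark",(215,160,290,187));ls=quad(s,"dark",(242,220,280,265))
print("blue top\n",bt,"\nblue scene\n",bs,"\nlip top\n",lt,"\nlip scene\n",ls)
print("lip z64 from top\n",np.array([plane("top",p,64) for p in lt]),"\nscene\n",np.array([plane("scene",p,64) for p in ls]))
# visible white rim top corners by eye
z=lambda x,y:(x/4.444+205,y/4.444+155)
for p in[(80,50),(349,88),(316,313),(50,283)]:print("rim",plane("top",z(*p),62))
zs=lambda x,y:((x-400)/4.444+240,y/4.444+190)
for p in[(440,168),(528,312),(717,262)]:print("rim scene",plane("scene",zs(*p),63))
for a in bt:
  for b in bs:
    P,e=tri(a,b)
    if e<8:print("blue",a,b,P,e)
E
```

```text
blue top
 [[271.8 221.6]
 [269.8 231.8]
 [213.9 223.2]
 [219.9 214.2]] 
blue scene
 [[316.2 222.1]
 [305.9 247.8]
 [286.2 219.8]
 [295.2 195.1]] 
lip top
 [[281.8 174.4]
 [279.8 183.2]
 [223.9 174.8]
 [225.1 166.2]] 
lip scene
 [[274.6 257.4]
 [266.6 260.2]
 [247.8 228.1]
 [255.4 225.4]]
lip z64 from top
 [[641.6 -96.2  64. ]
 [619.8 -91.2  64. ]
 [641.2  45.9  64. ]
 [662.2  43.1  64. ]] 
scene
 [[642.9  50.5  64. ]
 [666.9  48.4  64. ]
 [646.4 -90.7  64. ]
 [621.5 -89.4  64. ]]
rim [662.5  48.5  62. ]
rim [ 640.9 -100.6   62. ]
rim [516.3 -81.9  62. ]
rim [533.4  64.5  62. ]
rim scene [642.1 -90.9  63. ]
rim scene [661.2  50.5  63. ]
rim scene [538.2  74.5  63. ]
blue [271.8 221.6] [286.2 219.8] [525.9 -71.2  56.8] 0.050983602332717655
blue [269.8 231.8] [295.2 195.1] [500.5 -67.6 141.8] 0.15593069027040146
blue [213.9 223.2] [316.2 222.1] [519.   59.  141.3] 2.8517896290876155
blue [219.9 214.2] [305.9 247.8] [544.1  56.7  55.8] 0.9327277453618587
```

```bash
cat >> h.py <<'E'
np.set_printoptions(precision=2,suppress=True)
a=-0.144;X=np.array([np.cos(a),np.sin(a),0]);Y=np.array([-X[1],X[0],0]);Z=np.array([0,0,1.])
R=np.c_[X,-Y,-Z];H=np.array([534.4,-7.0,56])
def P(x,z): return H+X*(x-11)+Z*z      # front lower finger edge at x,z from hinge (tuck 0)
def rep(l=""):
    o=robot.observe();d=o["eef_pos"]-H;f=o["ft_force"]
    print(l,"t%.2f"%o["time_s"],"front x %.1f y %.1f z %.1f"%(d@X+11,d@Y,d[2]),"F",np.array([f@X,f@Y,f[2]]));return f@X,f[2]
def fold(th,r=50): return min(r*np.cos(th)-1.5*np.sin(th),57*np.cos(th)-10.5*np.sin(th)), r*np.sin(th)+1.5*np.cos(th)
E
python3 - <<'E'
from h import *
robot.gripper_to(0)
robot.movep(P(-45,120),R);rep("pre")
robot.servo_line(P(-45,50),speed=150);rep("down")
for th in (1.8,1.5,1.25,1.0,.8,.6,.45,.3):
    robot.servo_line(P(*fold(th)),speed=70);rep(th)
s,t=robot.read_camera("scene"),robot.read_camera("top")
f=lambda a:cv2.resize(a,(400,400),interpolation=cv2.INTER_CUBIC)
cv2.imwrite("pics/fold.png",np.hstack([f(t[135:255,190:310]),f(s[170:290,225:345])])[:,:,::-1])
E
```

```text
pre t3.41 front x -44.7 y -0.5 z 120.0 F [-0.09 -0.47 -0.23]
down t4.03 front x -44.8 y -0.1 z 50.3 F [-0.36 -0.    0.35]
1.8 t4.49 front x -22.8 y 0.0 z 48.4 F [-0.55  0.44  0.29]
1.5 t4.88 front x -5.9 y 0.0 z 50.0 F [-0.15  0.91 -0.05]
1.25 t5.24 front x 8.4 y -0.0 z 47.7 F [ 0.1  -0.81 -0.17]
1.0 t5.60 front x 22.3 y -0.0 z 42.6 F [-0.59  0.31  0.37]
0.8 t5.92 front x 32.4 y -0.0 z 36.6 F [-0.27 -0.85  0.05]
0.6 t6.22 front x 40.6 y -0.0 z 29.1 F [-0.61  0.09 -0.96]
0.45 t6.48 front x 44.4 y -0.0 z 22.7 F [1.02 0.17 0.85]
0.3 t6.74 front x 47.3 y -0.0 z 15.8 F [-0.16  0.74  0.76]
```

View pics/fold.png

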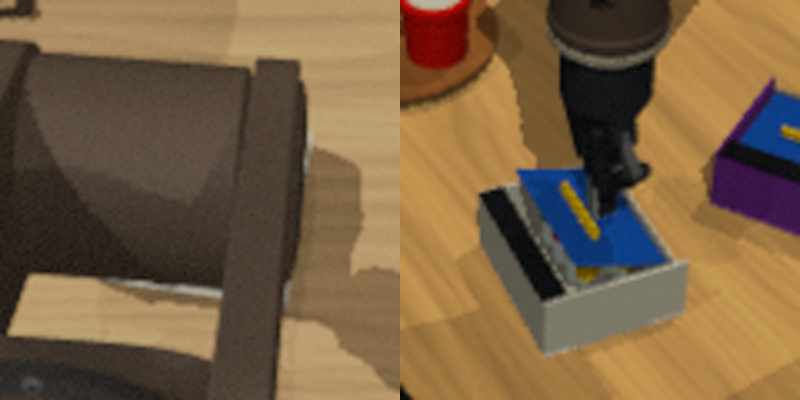

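```bash
cat >> h.py <<'E'
def F(l="",n=8):
    A=[]
    for _ in range(n):
        robot.pause(.03);o=robot.observe();f=o["ft_force"];A.append([f@X,f@Y,f[2]])
    d=o["eef_pos"]-H;m=np.mean(A,0)
    print(l,"t%.2f"%o["time_s"],"front %.1f %.1f z %.1f"%(d@X+11,d@Y,d[2]),"F",m);return m
E
python3 - <<'E'
from h import *
for th in (.2,.1):
    robot.servo_line(P(*fold(th)),speed=50);F(th)
for z in (3,1.5,.7,0,-.5):
    robot.servo_line(P(50,z),speed=20)
    if F(z)[2]>8:break
s=robot.read_camera("scene")
cv2.imwrite("pics/low.png",cv2.resize(s[190:290,235:335],(600,600),interpolation=cv2.INTER_CUBIC)[:,:,::-1])
E
```

```text
0.2 t7.36 front 48.7 0.0 z 11.5 F [0.   0.23 0.23]
0.1 t7.88 front 49.6 -0.0 z 6.5 F [ 0.   -0.19  0.8 ]
3 t8.47 front 50.0 0.0 z 3.0 F [-0.18 -0.11  0.41]
1.5 t8.98 front 50.1 -0.0 z 1.5 F [0.43 0.05 0.78]
0.7 t9.50 front 50.1 0.0 z 0.7 F [0.64 0.03 1.61]
0 t10.02 front 50.0 -0.0 z -0.0 F [0.8  0.01 1.97]
-0.5 t10.53 front 50.1 -0.0 z -0.5 F [1.09 0.15 2.11]
```

View pics/low.png

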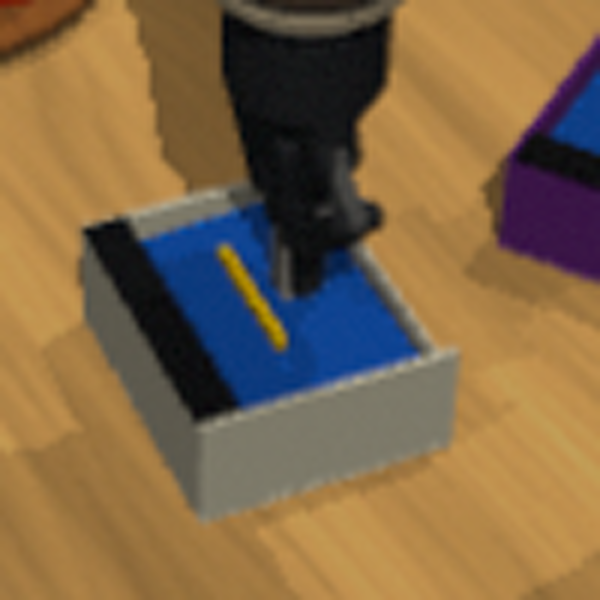

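```bash
python3 - <<'E'
from h import *
for x in (54,57,59,61,63,65,67,69,71,72.5):
    robot.servo_line(P(x,-.5),speed=20)
    m=F(x,5)
    if m[0]<-7 or m[2]>9:break
s=robot.read_camera("scene")
cv2.imwrite("pics/tuck.png",cv2.resize(s[190:290,235:335],(600,600),interpolation=cv2.INTER_CUBIC)[:,:,::-1])
E
```

```text
54 t11.10 front 54.1 -0.0 z -0.5 F [ 0.82 -0.07  0.9 ]
57 t11.57 front 57.1 -0.0 z -0.5 F [ 0.44 -0.13  0.84]
59 t11.98 front 59.1 -0.0 z -0.5 F [ 0.59 -0.09  0.46]
61 t12.40 front 60.8 0.0 z -0.6 F [-2.18  0.18  1.29]
63 t12.82 front 63.0 0.0 z -0.5 F [-1.84  0.11  0.82]
65 t13.23 front 65.2 -0.0 z -0.5 F [-1.18 -0.44  0.66]
67 t13.65 front 67.2 0.0 z -0.5 F [-1.57 -0.06  0.8 ]
69 t14.07 front 69.1 -0.0 z -0.5 F [-1.36 -0.38  0.55]
71 t14.48 front 71.1 0.0 z -0.5 F [-1.39 -0.17  0.71]
72.5 t14.90 front 72.6 -0.0 z -0.5 F [-1.82 -0.07  1.2 ]
```

View pics/tuck.png

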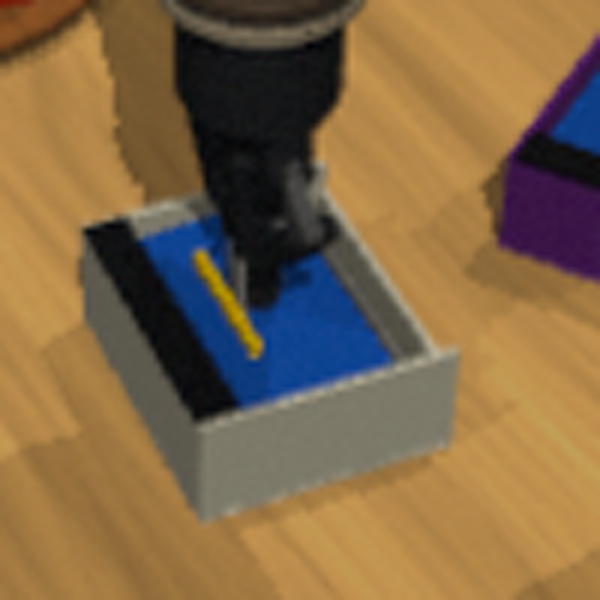

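```bash
python3 - <<'E'
from h import *
for x in np.arange(73.2,79.5,.6):
    robot.servo_line(P(x,-.5),speed=15)
    if F(x,5)[0]<-3.2:break
s=robot.read_camera("scene")
cv2.imwrite("pics/tuck2.png",cv2.resize(s[190:290,235:335],(600,600),interpolation=cv2.INTER_CUBIC)[:,:,::-1])
E
```

```text
73.2 t15.37 front 73.2 -0.0 z -0.5 F [-2.52 -0.06  1.35]
73.8 t15.78 front 73.8 0.0 z -0.5 F [-2.72 -0.39  1.18]
74.39999999999999 t16.20 front 74.5 -0.0 z -0.5 F [-2.49 -0.69  0.82]
74.99999999999999 t16.62 front 75.1 0.0 z -0.5 F [-2.4  -0.12  1.03]
75.59999999999998 t17.03 front 75.6 -0.0 z -0.5 F [-2.94 -0.62  0.8 ]
76.19999999999997 t17.45 front 76.2 0.0 z -0.5 F [-3.44  0.01  1.17]
```

View pics/tuck2.png

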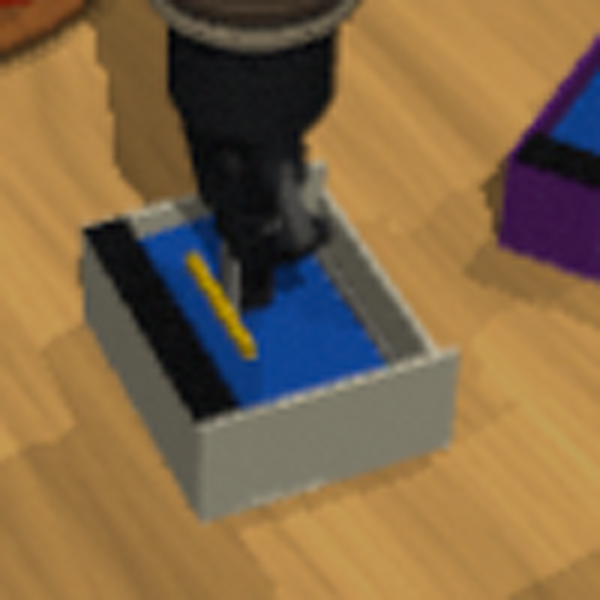

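```bash
cat >> h.py <<'E'
def check():
    s=robot.read_camera("scene");c=s[220:270,250:300].astype(int)
    m=(c[...,0]>c[...,2]+90)&(c[...,1]>c[...,2]+60)&(c[...,0]>150)
    n,l,st,ce=cv2.connectedComponentsWithStats(m.astype(np.uint8));i=1+np.argmax(st[1:,4]);u=ce[i]+[250,220]
    r=plane("scene",u,64.5)-H                # mean of rib top and hidden-side faces ~ its upper part
    q=quad(s,"dark",(242,220,280,265));L=np.array([plane("scene",p,64)-H for p in q])
    print("rib px",u,st[i,4],"x %.1f y %.1f"%(r@X,r@Y),"lip quad px",q.tolist(),"lip x",L@X);return s
E
python3 - <<'E'
from h import *
check()
E
```

```text
rib px [295.85 224.33] 79 x -12.5 y -27.1 lip quad px [[275.0833333333333, 257.25], [266.5833333333333, 260.0833333333333], [247.91666666666666, 228.08333333333334], [255.25, 225.75]] lip x [ 97.66 122.96 122.38  99.05]
```

```bash
sed -i 's/c=s\[220:270,250:300\]/c=s[230:252,262:280]/;s/\[250,220\]/[262,230]/' h.py; python3 - <<'E'
from h import *
check()
E
```

```text
rib px [271.56 240.04] 25 x 79.7 y 6.8 lip quad px [[274.9166666666667, 257.25], [266.5833333333333, 260.0833333333333], [247.91666666666666, 227.91666666666666], [255.25, 225.75]] lip x [ 98.08 122.96 122.12  99.05]
```

```bash
python3 - <<'E'
from h import *
F("now",12)
for x in (76.6,77,77.4,77.8,78.2):
    robot.servo_line(P(x,-.5),speed=10)
    m=F(x,10)
    if m[0]<-5.5:break
check()
E
```

```text
now t18.00 front 76.2 -0.0 z -0.5 F [-3.21 -0.22  1.18]
76.6 t18.58 front 76.2 -0.0 z -0.6 F [-4.96 -0.51  1.66]
77 t19.17 front 76.3 -0.0 z -0.7 F [-6.42 -0.48  1.39]
rib px [271.64 240.28] 25 x 79.9 y 7.8 lip quad px [[274.9166666666667, 257.25], [266.5833333333333, 260.0833333333333], [247.91666666666666, 227.91666666666666], [255.25, 225.75]] lip x [ 98.08 122.96 122.12  99.05]
```

The finger stopped at 76.2 mm while the force kept climbing, so the flap is at its hard stop. The lip hasn't moved. I'll release and check.

```bash
python3 - <<'E'
from h import *
robot.servo_line(P(73,-.3),speed=15);F("back")
robot.servo_line(P(72,12),speed=25);F("up")
robot.servo_line(P(30,140),speed=150)
robot.movep(np.array([330,-480,260]),R);robot.pause(.5);F("away")
s,t=check(),robot.read_camera("top")
f=lambda a:cv2.resize(a,(400,400),interpolation=cv2.INTER_CUBIC)
cv2.imwrite("pics/fin.png",np.hstack([f(t[155:245,205:295]),f(s[190:280,240:330])])[:,:,::-1])
l=quad(t,"dark",(215,160,290,187));print(l)
t0=cv2.imread("pics/top0.png")[:,:,::-1];s0=cv2.imread("pics/scene0.png")[:,:,::-1]
for n,p,q,bx in(("top",t,t0,[(355,150,455,250),(180,105,270,142),(112,182,138,214),(98,255,135,290)]),("scene",s,s0,[(185,140,258,200),(200,265,268,330),(330,322,368,340),(388,272,422,312)])):
    for b in bx: x0,y0,x1,y1=b; print(n,b,np.abs(p[y0:y1,x0:x1].astype(int)-q[y0:y1,x0:x1]).mean().round(1))
E
```

```text
back t19.90 front 73.3 0.0 z -0.2 F [0.67 0.08 1.81]
up t20.81 front 71.9 -0.0 z 11.9 F [-0.11  0.14  0.03]
away t24.52 front -123.4 -497.4 z 204.0 F [ 0.05  0.05 -0.04]
rib px [271.68 238.84] 19 x 77.4 y 2.5 lip quad px [[275.0833333333333, 257.25], [266.5833333333333, 260.25], [247.75, 227.91666666666666], [255.41666666666666, 225.75]] lip x [ 97.66 123.2  122.56  98.6 ]
[[281.08 174.42]
 [279.92 183.08]
 [223.75 175.25]
 [225.08 166.08]]
top (355, 150, 455, 250) 7.5
top (180, 105, 270, 142) 3.5
top (112, 182, 138, 214) 1.7
top (98, 255, 135, 290) 1.9
scene (185, 140, 258, 200) 5.6
scene (200, 265, 268, 330) 4.6
scene (330, 322, 368, 340) 0.8
scene (388, 272, 422, 312) 1.1
```

View pics/fin.png

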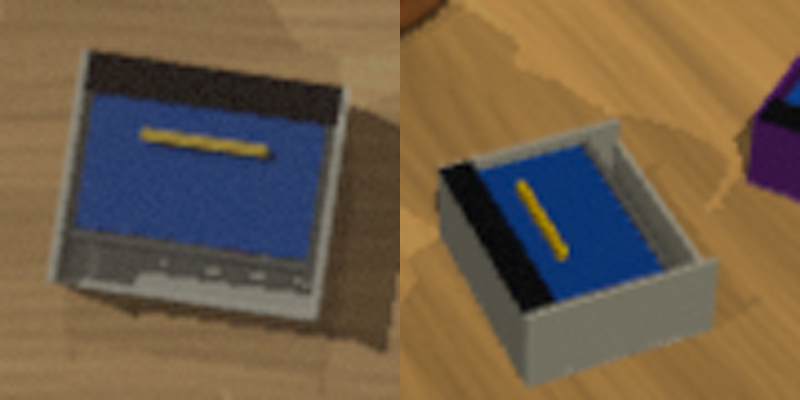

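```bash
python3 - <<'E'
from h import *
print(robot.sign_off())
E
```

```text
the job is handed in; nothing more can be done
None
```

The case is shut, and I handed the job in at about 24.5 s of the 38 s allowed. With the fingers closed I folded the blue flap over, pressed it just below level, and pushed it forward by its yellow rib. I stopped when the flap would go no further: the finger stayed at 76.2 mm while the force rose to about 6 N. Then I backed off and lifted clear.

**Flap and case:** After release the flap stayed shut under the lip. The rib centre measured 77.4 mm from the hinge, against 78 mm expected when fully tucked. The lip measured where it was at the start, so the case didn't slide.

**Bystanders:** Before-and-after picture differences near the cup and clip were negligible. They were larger around the tubs and rake (3.5–7.5 grey levels). I took that as the arm's shadow having moved, since the arm never went near them, but I did not look at those areas again in a picture.

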